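Swap the tumbler for a fresh mug, handle to the pointer

ROBOT

A 6-joint arm with a two-finger parallel gripper is mounted at the origin on the work surface. World frame = base frame: x ahead of the robot, y to its left, z up, the work surface at z = 0. Lengths are in m, angles in rad, forces in N, time in s.
With the tool pointing down it reaches from about 0.275 to 1 m from the base axis. Payload 8.4 kg.
Tool frame: the origin (TCP) lies on the centre line of the jaws, within the pads' length; the fingertips stand 17 mm ahead of it and the grasp point (between the pads) lies 2 mm behind it (bot.tcp_to_tips is the y of the fingertips in the tool frame, in m); y points along the fingers, z is the direction in which the jaws open and shut, and the axes are right-handed (so a half turn about y gives the same grasp; the last joint's range is limited). The gripper opens to 85 mm and grips with 20 to 120 N. Pads are 22 mm wide; open, the fingers measure 114 mm over their backs; the gripper's body (76 mm by 85 mm) begins 54 mm behind the grasp point. The pads swing forward as they close: fully open they stand 13 mm farther back than shut.
Start: joints at [-1.122, 0.353, 1.633, -0, 1.155, -0.002], TCP at [0.272, -0.563, 0.248] pointing down, gripper open.
Joint ranges: [-2.63, 2.63], [-0.92, 2.1], [0.06, 2.66], [-1.3, 4.44], [0, 2.69], [-3.02, 3.02]. Speed limits (rad/s): [2.22, 2.22, 2.79, 3.14, 3.14, 3.14].

INTERFACE

Orientations are given as a unit quaternion [x, y, z, w].
In Python, from workcell import bot, hand, kinematics, get_obs, vision, hand_in gives the robot as it stands. The module is installed in compiled form; this text tells all that it offers. Calls block until the motion is done:
- bot.reach(position, orientation): joint-space move of the TCP to a pose.
- bot.servo_line(position, ori=None, velocity=0.15): straight line of the TCP; ori=None keeps the orientation; velocity is the mean speed in m/s.
- bot.goto_joints(angles): joint-space move.
- hand.move_gripper(opening, strength=None): finger opening in m; strength is the grip in N (None keeps the last); returns when the fingers have stopped.
- bot.dwell(seconds).
- kinematics.solve_ik(position, orientation): joint angles nearest the present ones, or None.
- get_obs(): the state.
- vision.read_camera(name): name is "side" or "top"; returns a dict with "frame" (400x640x3 uint8, red, green, blue), "intrinsics" (3x3 intrinsics, pixels), "view" (4x4, takes a point from world to camera coordinates). Camera axes: x right, y down, z forward; pixel columns grow to the right and rows downward; lengths in m; the calibration is good to about 2 mm. A picture is of the moment at which its call begins. There is no depth.
A pose or a line that the arm cannot do raises bot.IKError and nothing moves.
- hand_in(): hands the job in, once; it reports no verdict.
The state is a dict: "time_s": time; "joint_pos": joint angles; "joint_vel": joint speeds; "joint_efforts": joint torques, N m; "position": TCP position; "orientation": TCP orientation; "wrist_force": force on the tool from outside, world axes, zero at the start; "ft_torque": the same for the moment, N m; "gripper_width": finger opening in m.
Only numpy, scipy, OpenCV 4.12 (cv2) and the standard library are available. Lean on these libraries where they do the work, as an engineer would, in place of code of your own. Each camera call takes 0.05 s, during which the arm holds its last target. There are 200 camera calls.

TASK

First clear the used green tumbler off the coaster and stand it upright in the empty half of the grey wash tub. Then carry the navy mug, level so that its three loose portion cups stay in it, from the aluminium pan to the coaster: stand it centred there with its handle turned to point where the coaster's orange pointer points. Leave everything else standing where it is and let go of the mug.

Things in the scene. Friction and masses are not known exactly. Their poses are not given: they have to be found in the camera images.
- mug_center (a point): Fresh navy mug, upright on the aluminium pan, open on top: outside diameter 62, height 70, wall 3, floor 5 mm thick, about 0.25 kg. Site on its axis, 35 mm above its underside; z up the axis, x points to its single ear handle. The handle is a 9 mm round bar, in the vertical plane of x, reaching 60 mm from the axis, between 10 and 61 mm above the underside. Any yaw at the start.
- mug_handle (a point): Outer middle of the mug's handle: 55 mm from the mug's axis along the mug's x, 35 mm above its underside.
- coaster_top (a point): Round white coaster, 112 mm across, 4 mm thick, fixed on the dark brown meal tray, at any yaw. Site at the centre of its top face (8 mm above the counter); x points from the centre to its orange pointer, a small printed wedge (20 mm wide inside, 4 mm at its tip), between 33 and 55 mm from the centre; z up.
- tumbler_center (a point): Used green plastic tumbler, empty and open on top, upright on the coaster: 80 mm high, 46 mm across at the foot and 56 mm at the rim, about 0.09 kg. Site at its centre, half-way up.
- tub: Fixed grey wash tub, open on top: outside 280 (x) x 220 (y) x 80 mm high, walls 6 mm, floor 6 mm thick. Origin at the centre of its underside, on the counter; z up. Three used bowls (100 mm across, top 54 mm above the counter, fixed) fill its +x half, centred 72 mm from the origin; its -x half is empty.
- tub_clear (a point): Middle of the tub's empty half, on its inner floor (6 mm above the counter), 66 mm from the tub's origin towards its -x; x and y along the tub's sides. The clear floor there is about 135 (x) x 208 (y) mm.
- meal_tray: Fixed dark brown meal tray, 300 (x) x 240 (y) mm, floor 4 mm thick, rim 12 mm high. Origin at the centre of its underside, on the counter. Carries the coaster with the tumbler, the soup tub and the spoon.
- pan: Fixed aluminium sheet pan, 300 (x) x 240 (y) mm, floor 4 mm thick, rim 14 mm high. Origin at the centre of its underside, on the counter. Carries the mug, two sauce cups and the shaker, one near each corner in any order.
- portion1_center (a point): One of three loose sealed portion cups inside the mug, white with a yellow top: 23 mm across, 16 mm high, 12 g. Site at its centre, half-way up.
- portion2_center (a point): One of three loose sealed portion cups inside the mug, white with a yellow top: 23 mm across, 16 mm high, 12 g. Site at its centre, half-way up.
- portion3_center (a point): One of three loose sealed portion cups inside the mug, white with a yellow top: 23 mm across, 16 mm high, 12 g. Site at its centre, half-way up.
- soup_center (a point): Bystander: lidded soup tub, white with black lid, 90 mm across, 71 mm high, on the meal tray. Site at its centre, half-way up.
- spoon_grip (a point): Bystander: steel spoon, 170 mm long, lying along the meal tray's +y edge. Site on its handle.
- sauce_a_center (a point): Bystander: lidded sauce cup, tan with white lid, 60 mm across, 39 mm high, on the pan. Site at its centre, half-way up.
- sauce_b_center (a point): Bystander: lidded sauce cup, dark red with white lid, 60 mm across, 39 mm high, on the pan. Site at its centre, half-way up.
- shaker_center (a point): Bystander: amber shaker with steel cap, 44 mm across, 80 mm high, on the pan. Site at its centre, half-way up.
- flask_center (a point): Bystander: tall navy flask with black top, 94 mm across, 220 mm high, with a handle reaching 81 mm from its axis (its top 151 mm up), on the counter. Site on its axis, 110 mm up; x points to its handle.
- mustard_center (a point): Bystander: yellow squeeze bottle, 54 mm across, 170 mm high, on the counter between the robot and the work. Site on its axis, 85 mm up.
- ketchup_center (a point): Bystander: red squeeze bottle, 54 mm across, 170 mm high, on the counter. Site on its axis, 85 mm up.

How it is judged:
By the outcome, as a careful person would: the job done as asked, in the order asked, and still so for the second after the job is handed in, with the robot touching nothing.
It also fails if it takes over 64 s, if anything falls off the work surface, if the arm or the gripper's body presses on something with over 40 N, if the wrist force passes 120 N, or if a joint passes its speed limit or range.

## Working session

There is one attempt and no reset: what is moved stays moved. The work goes in short steps, each a Python script; the robot and the scene stay as the last script left them, time stands still between calls to the robot, and variables do not carry over. Pictures are saved under pics/ and viewed, about 8 in all and at most 12, crops included, and the job is handed in when it is done.

```bash
mkdir -p pics; python3 - <<'E'
from workcell import bot,hand,kinematics,get_obs,vision
import cv2,numpy as np,pickle
o=get_obs();print(o['time_s'],o['position'],o['orientation'],o['gripper_width'],bot.tcp_to_tips)
for n in('top','side'):
    c=vision.read_camera(n);pickle.dump(c,open(n+'0.pkl','wb'));cv2.imwrite(f'pics/{n}0.png',c['frame'][:,:,::-1])
    V=np.array(c['view']);print(n,np.array(c['intrinsics']).round(1).tolist(),V.round(3).tolist(),(-V[:3,:3].T@V[:3,3]).round(3))
E
```

```text
0.0 [ 0.27211358 -0.56217415  0.24758761] [-0.15813277  0.68968166 -0.68876124  0.15792781] 0.08548745639946662 0.017
top [[502.4, 0.0, 322.7], [0.0, 502.4, 199.3], [0.0, 0.0, 1.0]] [[0.01, -1.0, -0.001, 0.038], [-0.99, -0.01, -0.137, 0.562], [0.137, 0.002, -0.991, 1.492], [0.0, 0.0, 0.0, 1.0]] [0.351 0.04  1.555]
side [[422.0, 0.0, 322.5], [0.0, 422.0, 197.5], [0.0, 0.0, 1.0]] [[-0.683, -0.731, 0.002, 0.411], [-0.422, 0.391, -0.818, 0.284], [0.597, -0.559, -0.576, 0.953], [0.0, 0.0, 0.0, 1.0]] [-0.168  0.722  0.779]
```

View pics/top0.png

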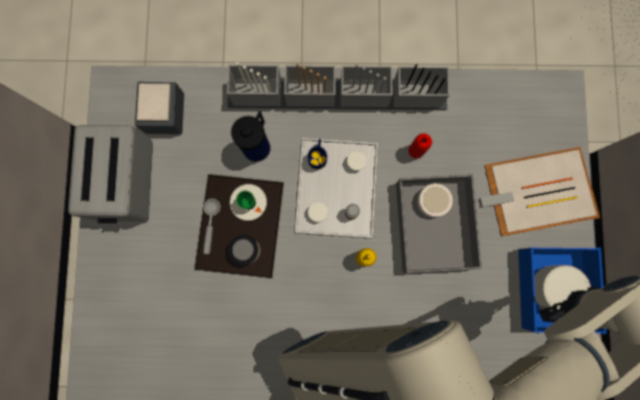

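View pics/side0.png

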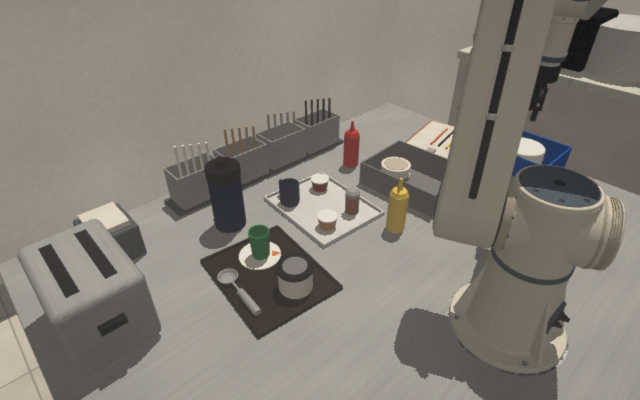

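The top view shows the mug at (317,157) with its handle up (+x), the tumbler at about (246,200) on the coaster, and the orange pointer at about (258,209). The tub's empty half is at about (440,248), with the mustard at (367,257), the flask at (250,138) and the ketchup at (420,146). Next I measure these by colour masks.

```bash
cat > h.py <<'E'
import cv2,numpy as np,pickle
def ray(c,uv):
    K=np.array(c['intrinsics']);V=np.array(c['view']);R=V[:3,:3]
    return -R.T@V[:3,3], R.T@np.linalg.solve(K,[uv[0],uv[1],1.])
def onplane(c,uv,z):
    o,d=ray(c,uv);return o+d*(z-o[2])/d[2]
def proj(c,p):
    V=np.array(c['view']);q=np.array(c['intrinsics'])@(V[:3,:3]@np.array(p)+V[:3,3]);return q[:2]/q[2]
def blobs(c,lo,hi,box,amin=4):
    """HSV mask inside box (u0,v0,u1,v1) -> list of (area, centroid, contour) largest first"""
    m=cv2.inRange(cv2.cvtColor(np.ascontiguousarray(c['frame']),cv2.COLOR_RGB2HSV),np.array(lo),np.array(hi))
    u0,v0,u1,v1=box;k=np.zeros_like(m);k[v0:v1,u0:u1]=m[v0:v1,u0:u1]
    n,l,s,ce=cv2.connectedComponentsWithStats(k)
    return sorted([(int(s[i,4]),ce[i].round(1).tolist(),s[i,:4].tolist()) for i in range(1,n) if s[i,4]>=amin],reverse=True),k
E
python3 - <<'E'
from h import *
t=pickle.load(open('top0.pkl','rb'));s=pickle.load(open('side0.pkl','rb'))
def show(n,c,lo,hi,box): 
    b,_=blobs(c,lo,hi,box);print(n,b[:4])
show('green t',t,(40,80,20),(90,255,255),(220,170,280,230))
show('green s',s,(40,80,20),(90,255,255),(230,210,290,270))
show('orange t',t,(2,90,90),(20,255,255),(220,170,280,230))
show('orange s',s,(2,90,90),(20,255,255),(230,230,300,280))
show('white t',t,(0,0,140),(180,80,255),(222,175,275,228))
show('navy t',t,(100,80,0),(140,255,120),(300,132,335,180))
show('navy s',s,(100,60,0),(140,255,140),(270,165,310,215))
show('yellow t',t,(18,100,100),(35,255,255),(300,140,335,175))
show('must t',t,(18,100,60),(35,255,255),(350,240,385,275))
show('ketch t',t,(170,100,40),(180,255,255),(400,125,440,170))
show('flask t',t,(100,60,0),(140,255,120),(225,105,280,165))
I=np.vstack([t['frame'][120:290,195:295],]);J=t['frame'][125:185,285:345]
a=cv2.resize(I[:,:,::-1],None,fx=3.5,fy=3.5,interpolation=cv2.INTER_CUBIC)
b=cv2.resize(J[:,:,::-1],None,fx=7,fy=7,interpolation=cv2.INTER_CUBIC)
o=np.zeros((595,780,3),np.uint8);o[:a.shape[0],:a.shape[1]]=a;o[:b.shape[0],355:355+b.shape[1]]=b
cv2.imwrite('pics/c1.png',o)
E
```

```text
green t [(265, [245.1, 199.9], [236, 191, 19, 18])]
green s [(76, [257.3, 234.6], [248, 227, 21, 14]), (7, [257.3, 226.1], [255, 225, 5, 3]), (4, [262.5, 226.2], [261, 226, 4, 2])]
orange t [(31, [257.9, 209.8], [255, 207, 7, 6])]
orange s [(29, [274.9, 252.7], [272, 251, 9, 5])]
white t [(548, [250.7, 200.8], [230, 184, 36, 36]), (52, [264.7, 175.8], [252, 175, 23, 4])]
navy t [(77, [316.2, 151.4], [308, 144, 18, 17]), (15, [317.7, 166.2], [312, 165, 11, 3])]
navy s []
yellow t [(120, [316.3, 158.4], [311, 152, 13, 13])]
must t [(332, [365.7, 257.2], [355, 248, 22, 19])]
ketch t []
flask t [(345, [257.2, 150.9], [241, 137, 28, 24])]
```

View pics/c1.png

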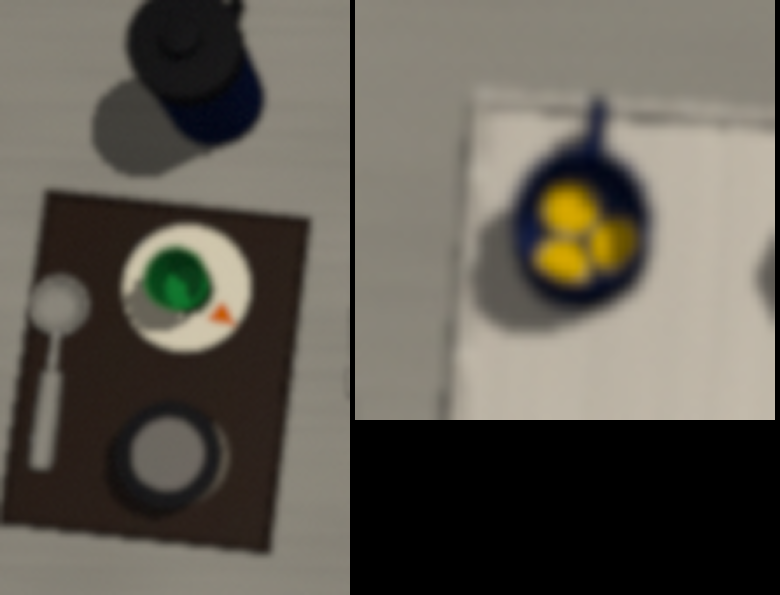

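```bash
cat >> h.py <<'E'
from scipy.spatial.transform import Rotation as Rot
def quat(a):
    c,s=np.cos(a),np.sin(a)
    return Rot.from_matrix(np.array([[s,0,c],[-c,0,s],[0,-1,0]])).as_quat()
E
python3 - <<'E'
from h import *
from workcell import kinematics
t=pickle.load(open('top0.pkl','rb'));s=pickle.load(open('side0.pkl','rb'))
def p(n,uv,z,c=t): r=onplane(c,uv,z);print(n,r.round(4));return r
tu=p('tumbler rim',(245.5,199.8),.088)
co=p('coaster',(248,201.8),.008);po=p('pointer',(257.9,209.8),.008);print(np.degrees(np.arctan2(*(po-co)[1::-1])),np.linalg.norm(po-co))
p('pointer side',(274.9,252.7),.008,s)
mu=p('mug rim',(317.4,156.2),.074);ha=p('handle',(319.7,140.3),.055);print(np.degrees(np.arctan2(*(ha-mu)[1::-1])),np.linalg.norm((ha-mu)[:2]))
p('mustard top',(367,257),.17);p('flask top',(247,132),.22)
g=np.array([p('tub c%d'%i,uv,.08) for i,uv in enumerate([(398,178),(473,177),(480,268),(402,273)])]);print(g.mean(0))
# silhouettes in side view, upright things: saturation based green
hs=cv2.cvtColor(np.ascontiguousarray(s['frame']),cv2.COLOR_RGB2HSV)
for n,box,lo,hi in(('green',(235,215,285,275),(35,60,20),(95,255,255)),('mug',(270,165,312,215),(100,20,0),(140,255,90))):
    b,k=blobs(s,lo,hi,box);print(n,b[:2])
for n,q in(('tum',tu),('mug',mu)):
  print(n,proj(s,q).round(1),proj(s,[q[0],q[1],.008]).round(1))
for q,z,a in((tu,.053,0),(tu,.053,1.57),(mu,.044,1.57),(co,.05,.8)):
  print(kinematics.solve_ik([q[0],q[1],z],quat(a)))
E
```

```text
tumbler rim [0.551  0.2707 0.088 ]
coaster [0.5556 0.2753 0.008 ]
pointer [0.5309 0.2438 0.008 ]
-128.1512005218987 0.04000834085352572
pointer side [0.5302 0.2415 0.008 ]
mug rim [0.6876 0.0604 0.074 ]
handle [0.7417 0.0542 0.055 ]
-6.548568017134511 0.054523023387073564
mustard top [ 0.3849 -0.0801  0.17  ]
flask top [0.7202 0.2517 0.22  ]
tub c0 [ 0.6222 -0.1808  0.08  ]
tub c1 [ 0.6274 -0.4045  0.08  ]
tub c2 [ 0.3586 -0.4165  0.08  ]
tub c3 [ 0.3419 -0.1895  0.08  ]
[ 0.4875322  -0.29782767  0.08      ]
green [(594, [259.1, 240.6], [248, 225, 22, 35])]
mug [(428, [288.4, 191.3], [279, 179, 20, 28])]
tum [258.9 230.7] [261.4 253.9]
mug [289.  183.2] [289.9 200.8]
[ 4.54208429e-01  5.72953854e-01  1.78906337e+00 -4.44089210e-16
  7.79575425e-01  4.54208429e-01]
[ 4.54208429e-01  5.72953854e-01  1.78906337e+00 -4.44089210e-16
  7.79575425e-01 -1.11579157e+00]
[ 8.54080945e-02  6.74822397e-01  1.60989367e+00 -4.44089210e-16
  8.56876587e-01 -1.48459191e+00]
[ 4.57571037e-01  5.84488541e-01  1.77562146e+00 -4.44089210e-16
  7.81482655e-01 -3.42428963e-01]
```

The estimates agree across the two views, so I go for the tumbler.

```bash
python3 - <<'E'
from h import *
from workcell import bot,hand,get_obs,vision
q=quat(np.pi/2); x,y=.551,.271
def st(n): o=get_obs();print(n,round(o['time_s'],2),o['position'].round(4) if hasattr(o['position'],'round') else o['position'],round(o['gripper_width'],4),np.round(o['wrist_force'],1))
bot.reach([x,y,.26],q);st('above')
bot.servo_line([x,y,.053],velocity=.15);st('down')
hand.move_gripper(0.02,30);st('grip')
bot.servo_line([x,y,.30],velocity=.2);st('up')
for n in('top','side'):
    c=vision.read_camera(n);pickle.dump(c,open(n+'1.pkl','wb'))
t=pickle.load(open('top1.pkl','rb'))['frame'][100:290,190:320];s=pickle.load(open('side1.pkl','rb'))['frame'][100:300,180:330]
o=np.zeros((570,800,3),np.uint8);a=cv2.resize(t,None,fx=3,fy=3);b=cv2.resize(s,None,fx=2.7,fy=2.7);o[:a.shape[0],:a.shape[1]]=a;o[:b.shape[0],392:392+b.shape[1]]=b
cv2.imwrite('pics/c2.png',o[:,:,::-1])
E
```

```text
above 3.18 [0.5513 0.2703 0.26  ] 0.0859 [-0.4 -0.1 -0. ]
down 4.72 [0.5516 0.2713 0.0539] 0.0854 [-0.1  0.3  0.2]
grip 5.12 [0.5515 0.2714 0.0539] 0.0533 [-1.8  0.3  6. ]
up 6.51 [0.5504 0.2707 0.2987] 0.0534 [-0.2  0.6 -1.8]
```

View pics/c2.png

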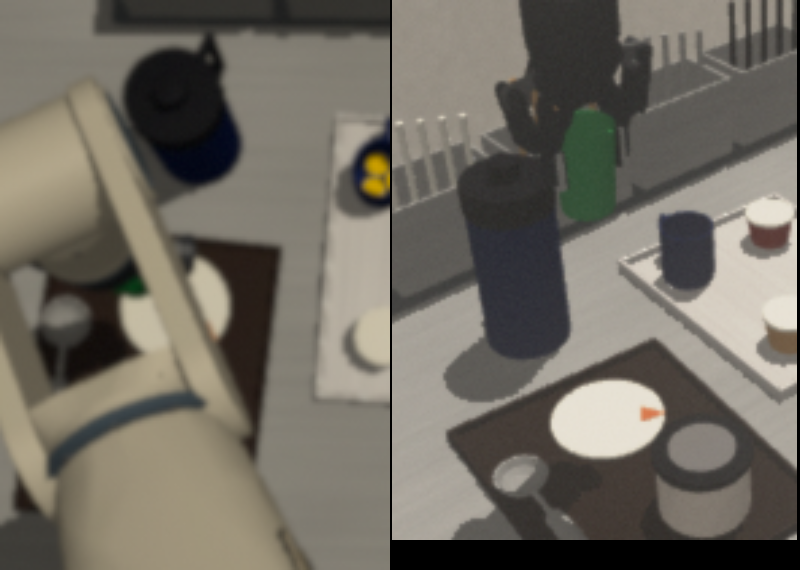

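The side view shows the tumbler held upright by the fingers and the coaster clear. Now I place it in the tub and look again.

```bash
python3 - <<'E'
from h import *
from workcell import bot,hand,get_obs,vision
q=quat(np.pi/2); x,y=.424,-.302
def st(n): o=get_obs();print(n,round(o['time_s'],2),np.round(o['position'],4),round(o['gripper_width'],4),np.round(o['wrist_force'],1))
bot.reach([x,y,.28],q);st('above tub')
bot.servo_line([x,y,.10],velocity=.2)
bot.servo_line([x,y,.053],velocity=.06);st('down')
hand.move_gripper(.085);st('open')
bot.servo_line([x,y,.26],velocity=.2);st('up')
bot.goto_joints([-1.122,.353,1.633,0,1.155,-1.2]);st('away')
for n in('top','side'):
    c=vision.read_camera(n);pickle.dump(c,open(n+'2.pkl','wb'))
t=pickle.load(open('top2.pkl','rb'));s=pickle.load(open('side2.pkl','rb'))
o=np.zeros((600,800,3),np.uint8);a=cv2.resize(t['frame'][120:300,220:490],None,fx=2.2,fy=2.2);b=cv2.resize(s['frame'][110:230,340:470],None,fx=1.6,fy=1.6);d=cv2.resize(t['frame'][130:180,285:345],None,fx=4,fy=4)
o[:a.shape[0],:a.shape[1]]=a;o[:b.shape[0],594:594+b.shape[1]]=b[:,:206];o[400:600,:240]=d;e=cv2.resize(s['frame'][225:280,225:300],None,fx=3.5,fy=3.5);o[400:400+e.shape[0],250:250+e.shape[1]]=e
cv2.imwrite('pics/c3.png',o[:,:,::-1])
# coaster by ellipse fit on convex hull of white+orange
P={}
for n,c,box in(('top',t,(222,178,275,228)),('side',s,(230,230,300,275))):
    _,w=blobs(c,(0,0,135),(180,75,255),box);b,om=blobs(c,(2,90,90),(20,255,255),box)
    k,l,sta,ce=cv2.connectedComponentsWithStats(w|om);i=1+np.argmax(sta[1:,4])
    cn=max(cv2.findContours((l==i).astype(np.uint8),0,1)[0],key=len)
    hull=cv2.convexHull(cn)[:,0]
    W=np.array([onplane(c,u,.008)[:2] for u in hull]);(cx,cy),r=cv2.minEnclosingCircle(W.astype(np.float32))
    el=cv2.fitEllipse(hull);ec=onplane(c,el[0],.008)
    po=onplane(c,b[0][1],.008);dd=po[:2]-ec[:2]
    print(n,'circle',round(cx,4),round(cy,4),round(r,4),'ell',ec.round(4),el,'pointer',po.round(4),np.degrees(np.arctan2(dd[1],dd[0])).round(1),np.linalg.norm(dd).round(4))
    print('side/top tumbler',blobs(c,(35,60,20),(95,255,255),(350,120,490,290))[0][:2])
E
```

```text
above tub 8.72 [ 0.4245 -0.3015  0.28  ] 0.0534 [-0.7  0.2 -1.1]
down 10.7 [ 0.4241 -0.3021  0.053 ] 0.0534 [ 0.7 -1.1 -1.1]
open 11.12 [ 0.4241 -0.3021  0.0532] 0.0849 [ 0.6  0.7 -0.2]
up 12.31 [ 0.4234 -0.3016  0.259 ] 0.0848 [ 0.   0.5 -0.2]
away 13.47 [ 0.2731 -0.562   0.2479] 0.0849 [-0.2 -0.4  0.2]
top circle 0.556 0.2758 0.0562 ell [0.5557 0.2757 0.008 ] ((247.85398864746094, 201.78985595703125), (35.44834518432617, 36.115447998046875), 55.96540069580078) pointer [0.5309 0.2438 0.008 ] -127.8 0.0404
side/top tumbler [(337, [438.3, 244.5], [427, 235, 23, 19])]
side circle 0.5537 0.2752 0.057 ell [0.552  0.2764 0.008 ] ((259.4407653808594, 254.6905059814453), (28.865419387817383, 42.5650749206543), 81.58662414550781) pointer [0.5302 0.2415 0.008 ] -122.0 0.0412
side/top tumbler [(371, [430.0, 178.2], [422, 167, 19, 27])]
```

View pics/c3.png

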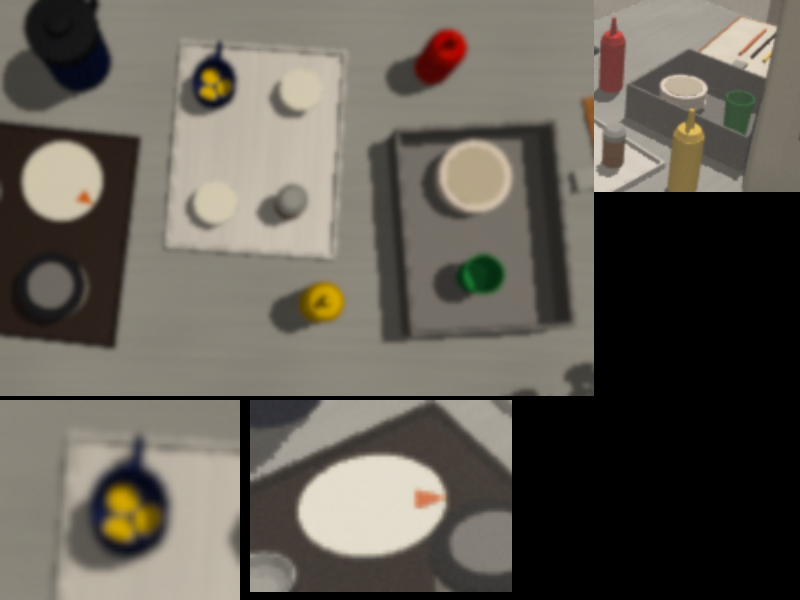

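The tumbler stands upright in the tub's empty half, at crop (482,273). The coaster is clear and its pointer is visible in both views. I refine the mug's yaw and centre once, then fetch it.

```bash
python3 - <<'E'
from h import *
t=pickle.load(open('top2.pkl','rb'))
f=t['frame'].astype(int)
bl=np.clip((f[:,:,2]-f[:,:,0]),0,None)   # blueness: B-R
for v in range(137,170):
    w=bl[v,303:334].astype(float);w[w<12]=0
    if w.sum()>0: nz=np.nonzero(w)[0]+303;print(v,round((w*np.arange(303,334)).sum()/w.sum(),2),nz.min(),nz.max(),f[v,310:326,0].tolist())
E
```

```text
140 319.0 319 319 [151, 145, 138, 134, 134, 135, 137, 128, 96, 61, 75, 117, 144, 152, 150, 149]
141 319.0 319 319 [169, 161, 149, 143, 142, 142, 136, 118, 82, 48, 67, 112, 139, 145, 137, 130]
142 319.0 319 319 [184, 179, 174, 171, 170, 166, 153, 126, 82, 48, 80, 131, 159, 163, 151, 143]
143 319.0 319 319 [187, 185, 183, 180, 175, 163, 146, 117, 75, 49, 94, 148, 176, 180, 175, 173]
144 318.61 318 319 [187, 185, 180, 168, 153, 133, 113, 85, 52, 44, 96, 152, 179, 185, 185, 185]
145 318.47 318 319 [185, 181, 167, 140, 113, 93, 75, 54, 32, 40, 92, 143, 172, 183, 186, 187]
146 317.69 316 319 [178, 164, 141, 106, 71, 52, 42, 30, 20, 32, 73, 118, 151, 171, 181, 185]
147 317.07 314 320 [157, 129, 98, 65, 37, 21, 16, 13, 8, 17, 42, 77, 113, 144, 165, 179]
148 316.88 313 321 [125, 85, 51, 25, 11, 7, 5, 5, 7, 7, 16, 36, 66, 100, 135, 166]
149 316.72 311 322 [86, 47, 19, 11, 10, 13, 11, 7, 5, 4, 5, 11, 26, 55, 99, 145]
150 318.61 311 323 [52, 22, 13, 27, 37, 39, 37, 30, 18, 6, 3, 4, 8, 25, 66, 112]
151 319.65 310 323 [29, 19, 43, 69, 85, 90, 85, 68, 43, 23, 10, 4, 5, 9, 36, 79]
152 318.93 309 324
[... 467 characters left out ...]
7, 178, 190, 188, 175, 159, 152, 141, 119, 100, 90, 75, 55]
158 309.11 308 310 [23, 48, 87, 125, 153, 163, 153, 135, 141, 171, 174, 144, 115, 102, 90, 68]
159 308.96 308 310 [41, 83, 125, 151, 164, 163, 143, 117, 137, 179, 187, 153, 118, 105, 93, 73]
160 308.59 308 309 [67, 124, 169, 191, 196, 191, 170, 136, 140, 178, 185, 153, 118, 101, 85, 67]
161 309.0 309 309 [87, 148, 189, 207, 210, 209, 194, 164, 145, 166, 175, 147, 112, 90, 69, 55]
165 320.56 319 322 [38, 26, 35, 57, 77, 89, 97, 87, 60, 30, 18, 19, 19, 33, 67, 116]
166 319.44 318 321 [56, 35, 21, 20, 27, 32, 36, 32, 20, 12, 11, 20, 41, 70, 107, 145]
167 316.55 314 319 [73, 56, 40, 25, 19, 16, 12, 10, 13, 19, 31, 56, 85, 117, 146, 170]
```

```bash
python3 - <<'E'
from h import *
from workcell import bot,hand,get_obs,vision
def st(n): o=get_obs();print(n,round(o['time_s'],2),np.round(o['position'],4),round(o['gripper_width'],4),np.round(o['wrist_force'],1))
q=quat(np.radians(84)); x,y=.6875,.0607
bot.reach([.62,.02,.28],q)
bot.servo_line([x,y,.20],velocity=.25);st('above')
bot.servo_line([x,y,.044],velocity=.12);st('down')
hand.move_gripper(.03,40);st('grip')
bot.servo_line([x,y,.22],velocity=.1);st('up')
bot.servo_line([.57,.10,.22],velocity=.12)
bot.servo_line([.555,.2755,.20],ori=quat(np.radians(84-120.5)),velocity=.08);st('over coaster')
for n in('top','side'):
    c=vision.read_camera(n);pickle.dump(c,open(n+'3.pkl','wb'))
s=c['frame'][90:290,200:400]
cv2.imwrite('pics/c4.png',cv2.resize(s,None,fx=3,fy=3)[:,:,::-1])
E
```

```text
above 16.58 [0.6872 0.0602 0.2001] 0.0853 [-0.4  0.2  0.5]
down 18.03 [0.6881 0.0608 0.0449] 0.0852 [ 0.2 -0.4  0.1]
grip 18.38 [0.688  0.0607 0.045 ] 0.0619 [-0.6  0.4  6. ]
up 20.28 [0.6872 0.0607 0.2193] 0.0618 [ 0.4  0.1 -2.4]
over coaster 23.83 [0.555  0.2753 0.2   ] 0.0621 [ 0.8  0.4 -2.5]
```

View pics/c4.png

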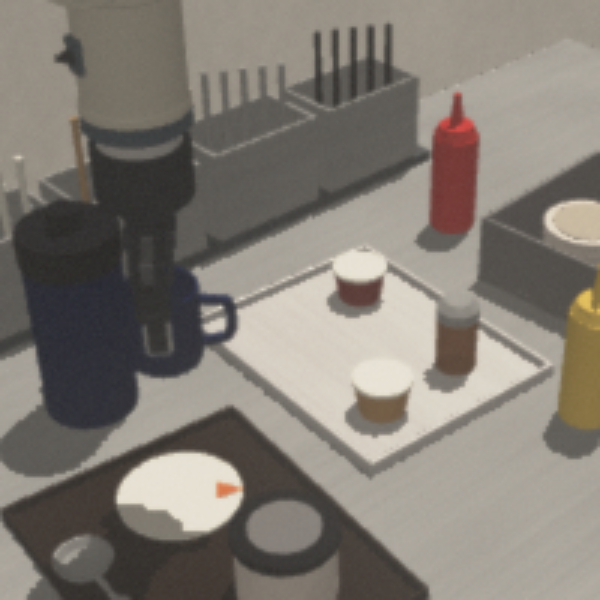

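The mug is held level, handle to the right (tip at crop (236,318)), as the pointer is. Now I lower it and release.

```bash
python3 - <<'E'
from h import *
from workcell import bot,hand,get_obs,vision
def st(n): o=get_obs();print(n,round(o['time_s'],2),np.round(o['position'],4),round(o['gripper_width'],4),np.round(o['wrist_force'],1))
s=pickle.load(open('side3.pkl','rb'));p=onplane(s,(278.3,196),.1945)[:2];d=p-[.555,.2753];print('handle tip est',p,np.degrees(np.arctan2(d[1],d[0])),np.linalg.norm(d))
x,y=.555,.2755
bot.servo_line([x,y,.08],velocity=.12)
bot.servo_line([x,y,.0495],velocity=.04);st('down')
for i in range(5):
    if get_obs()['wrist_force'][2]>1: break
    z=.0488-.0007*i; bot.servo_line([x,y,z],velocity=.02)
st('contact')
hand.move_gripper(.085);st('open')
bot.servo_line([x,y,.22],velocity=.15);st('up')
bot.goto_joints([-1.122,.353,1.633,0,1.155,0]);st('away')
for n in('top','side'):
    c=vision.read_camera(n);pickle.dump(c,open(n+'4.pkl','wb'))
t=pickle.load(open('top4.pkl','rb'))['frame'];s=c['frame']
o=np.zeros((600,800,3),np.uint8);a=cv2.resize(t[175:230,215:285],None,fx=5.5,fy=5.5,interpolation=2);b=cv2.resize(s[210:280,220:310],None,fx=4.5,fy=4.5,interpolation=2);e=cv2.resize(t[100:290,195:490],None,fx=1.4,fy=1.4);g=cv2.resize(s[90:290,180:480],None,fx=1.25,fy=1.25)
o[:a.shape[0],:a.shape[1]]=a;o[:b.shape[0],390:390+b.shape[1]]=b;o[325:325+e.shape[0],:e.shape[1]]=e;o[325:325+g.shape[0],420:420+g.shape[1]]=g[:275]
cv2.imwrite('pics/c5.png',o[:,:,::-1])
E
```

```text
handle tip est [0.51514731 0.22812756] -130.19212739688456 0.06175334599630592
down 25.99 [0.5551 0.2755 0.0494] 0.0619 [ 0.3 -0.3 -2. ]
contact 26.24 [0.5552 0.2756 0.049 ] 0.0623 [-0.5  0.3  1.7]
open 26.6 [0.555  0.2755 0.0488] 0.085 [ 0.7 -0.8  0.3]
up 27.89 [0.5545 0.2752 0.219 ] 0.0853 [-0.5  0.3  0.2]
away 30.99 [ 0.2733 -0.5624  0.2484] 0.085 [1.2 0.3 0.1]
```

View pics/c5.png

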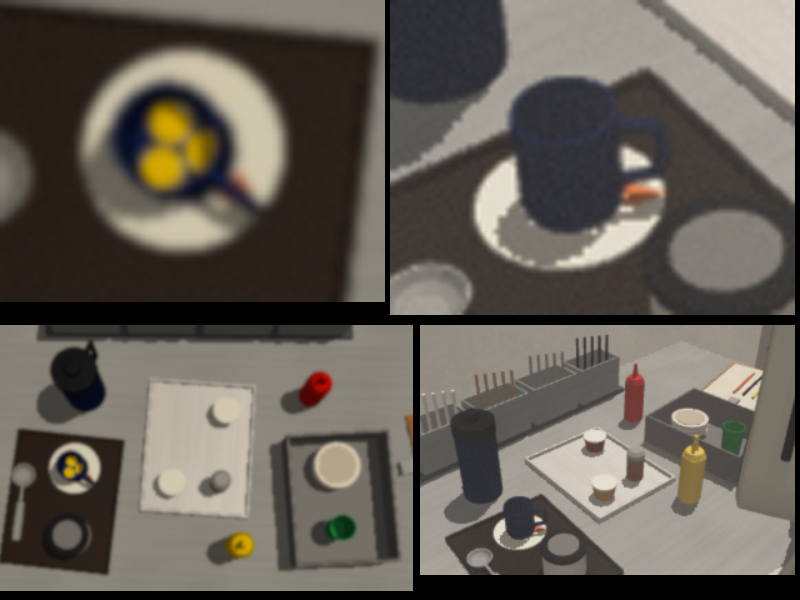

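The mug stands on the coaster, with all three lids inside and the bystanders unmoved. In the top crop the orange shows slightly on one side of the handle, so I measure the yaw and centring.

```bash
python3 - <<'E'
from h import *
t=pickle.load(open('top4.pkl','rb'));s=pickle.load(open('side4.pkl','rb'));t2=pickle.load(open('top2.pkl','rb'))
pt,ps=np.array([.5309,.2438]),np.array([.5302,.2415])
# side: handle's right silhouette vs height ; mug body right edge
f=s['frame'].astype(int);g=f.sum(2)
print('side rows');
for v in range(226,264,2): print(v,g[v,244:274].tolist())
# top: difference image before/after around the handle
d=(t2['frame'].astype(int)-t['frame'].astype(int)).sum(2);print('top diff')
for v in range(200,220): print(v,d[v,246:270].tolist())
c=[.555,.2755]
for yaw in(-122,-125,-128,-131,-134):
    u=np.array([np.cos(np.radians(yaw)),np.sin(np.radians(yaw))])
    print(yaw,'side tip@z.043',proj(s,[*(c+.0597*u),.043]).round(1),'side top bar r45 z.069',proj(s,[*(c+.045*u),.069]).round(1),'top r.05 z.069',proj(t,[*(c+.05*u),.067]).round(1),'top r.04',proj(t,[*(c+.04*u),.069]).round(1))
print('rim centre pred',proj(t,[*c,.078]).round(1),proj(s,[*c,.078]).round(1),'body bot',proj(s,[*c,.008]).round(1))
E
```

```text
side rows
226 [299, 458, 481, 482, 480, 468, 477, 475, 475, 475, 464, 461, 457, 452, 455, 461, 460, 454, 463, 470, 473, 478, 479, 479, 481, 479, 475, 461, 439, 341]
228 [479, 474, 470, 475, 471, 471, 461, 434, 335, 245, 206, 178, 174, 171, 157, 166, 152, 165, 170, 182, 220, 230, 307, 391, 437, 339, 257, 210, 177, 166]
230 [475, 475, 477, 475, 444, 292, 208, 168, 165, 164, 157, 155, 153, 156, 162, 158, 163, 165, 168, 161, 164, 165, 168, 164, 186, 170, 160, 167, 167, 179]
232 [480, 481, 464, 337, 208, 161, 148, 156, 143, 155, 161, 155, 160, 164, 154, 157, 156, 154, 165, 160, 168, 166, 169, 161, 172, 187, 184, 183, 186, 188]
234 [482, 469, 390, 214, 162, 146, 151, 153, 154, 154, 162, 160, 159, 162, 157, 159, 156, 165, 155, 155, 159, 157, 169, 157, 163, 182, 184, 190, 180, 188]
236 [482, 467, 330, 201, 163, 155, 151, 154, 153, 154, 162, 155, 156, 161, 158, 161, 157, 157, 168, 158, 154, 151, 159, 164, 175, 179, 178, 196, 201, 198]
238 [466, 443, 302, 181, 164, 158, 152, 149, 151, 147, 164, 154, 155, 155, 157, 159, 152, 157, 161, 157, 157, 150, 182, 188, 166, 159, 160, 172, 171, 171]
240 [
[... 3927 characters left out ...]
 1, -2, 2, -2, -3]
-122 side tip@z.043 [280.7 241.2] side top bar r45 z.069 [274.5 234.4] top r.05 z.069 [258.9 208.3] top r.04 [256.1 206.5]
-125 side tip@z.043 [280.8 242. ] side top bar r45 z.069 [274.5 234.9] top r.05 z.069 [258.4 209.1] top r.04 [255.6 207. ]
-128 side tip@z.043 [280.8 242.8] side top bar r45 z.069 [274.6 235.5] top r.05 z.069 [257.9 209.8] top r.04 [255.2 207.6]
-131 side tip@z.043 [280.8 243.6] side top bar r45 z.069 [274.5 236.1] top r.05 z.069 [257.3 210.4] top r.04 [254.8 208.1]
-134 side tip@z.043 [280.7 244.4] side top bar r45 z.069 [274.5 236.7] top r.05 z.069 [256.7 211.1] top r.04 [254.3 208.6]
rim centre pred [244.4 198.9] [256.8 233.8] body bot [259.1 254. ]
```

```bash
python3 - <<'E'
from h import *
t=pickle.load(open('top4.pkl','rb'));s=pickle.load(open('side4.pkl','rb'))
a=np.linspace(0,6.283,361)
def ring(c,x,y,z,r=.031): return np.array([proj(c,[x+r*np.cos(i),y+r*np.sin(i),z]) for i in a])
for n,c in(('top',t),('side',s)):
  R=ring(c,.555,.2755,.078);B=ring(c,.555,.2755,.008)
  print(n,'rim min/max',R.min(0).round(1),R.max(0).round(1),'base',B.min(0).round(1),B.max(0).round(1))
g=t['frame'].astype(int).sum(2)
for v in range(184,219): print(v,g[v,230:268].tolist())
E
```

```text
top rim min/max [234.  188.6] [254.9 209.3] base [237.9 192.1] [257.9 211.9]
side rim min/max [244.6 226.2] [268.9 241.8] base [247.3 246.2] [270.7 262.1]
184 [88, 88, 93, 88, 88, 91, 94, 94, 101, 113, 144, 179, 218, 268, 317, 357, 376, 385, 391, 388, 383, 365, 326, 272, 231, 190, 148, 119, 103, 95, 95, 95, 91, 93, 93, 92, 92, 94]
185 [91, 94, 91, 94, 90, 91, 94, 107, 136, 191, 258, 316, 369, 416, 457, 495, 512, 516, 517, 517, 516, 505, 467, 422, 384, 333, 266, 202, 151, 116, 101, 97, 97, 98, 98, 95, 98, 97]
186 [89, 91, 89, 89, 93, 99, 118, 165, 238, 318, 398, 455, 498, 524, 543, 557, 561, 565, 565, 568, 566, 564, 548, 528, 508, 469, 409, 340, 262, 187, 132, 104, 94, 94, 97, 94, 98, 96]
187 [90, 89, 93, 92, 101, 129, 197, 282, 374, 450, 504, 537, 553, 556, 556, 558, 560, 566, 570, 573, 575, 574, 570, 569, 562, 545, 518, 471, 401, 311, 216, 139, 104, 98, 93, 98, 97, 99]
188 [92, 91, 91, 99, 136, 216, 319, 414, 488, 532, 550, 551, 542, 527, 513, 505, 516, 537, 549, 558, 565, 571, 573, 573, 573, 571, 564, 546, 509, 435, 331, 218, 138, 105, 96, 96, 95, 98]
189 [94, 92, 96, 135, 219, 335
[... 4995 characters left out ...]
 503, 521, 530, 539, 554, 567, 571, 573, 574, 572, 559, 523, 470, 418, 367, 329, 304, 277, 241, 189, 142, 110, 106, 99, 101, 102, 101]
216 [94, 94, 96, 103, 141, 227, 338, 432, 494, 522, 535, 550, 561, 568, 571, 574, 575, 576, 575, 575, 575, 574, 562, 541, 507, 448, 387, 323, 259, 202, 148, 115, 102, 96, 96, 103, 101, 99]
217 [94, 92, 94, 96, 104, 141, 216, 305, 384, 451, 502, 535, 555, 562, 569, 573, 574, 574, 573, 575, 573, 571, 563, 552, 526, 474, 404, 310, 215, 151, 115, 101, 99, 98, 98, 99, 100, 103]
218 [93, 94, 92, 95, 97, 100, 121, 169, 239, 314, 392, 453, 488, 513, 538, 550, 554, 554, 554, 555, 552, 546, 522, 492, 456, 393, 316, 227, 150, 112, 103, 100, 101, 100, 103, 100, 101, 100]
```

```bash
python3 -c "
from workcell import hand_in,get_obs
o=get_obs();print(o['time_s'],o['wrist_force']);hand_in()"
```

```text
31.0917 [-0.79708463 -0.49027619 -0.00691124]
the job is handed in; nothing more can be done
```

I cleared the tumbler into the tub, set the mug on the coaster, and handed the job in at 31 s of the 64 s allowed. No verdict is reported.

**Tumbler:** it was cleared first and stands upright in the empty half of the wash tub, seen in both views.

**Mug:** it was carried level to the coaster and released at about 1.7 N of contact force, and the arm was moved well away. All three portion cups are visible inside it. Its outline matches the coaster centre to about 2 mm.

**Handle direction:** I estimate the handle at about -129° to -130° and the pointer at about -126° to -128°, so it may be off by 1–4°. The two cameras disagreed on the pointer by about 3° (top -128°, side -125°), and blur and shadow limited both readings. I judged this close enough that a re-grasp wasn't worth the risk.

**Everything else:** the other items in view looked unmoved in the last pictures, though I did not measure their positions. Wrist forces at my checks stayed around 6 N or less.

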